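# Clamp a spare breaker with the slip-clutch knob

## Task

Set the narrow spare breaker lever-up into the clamping nest between the two jaws, then turn the nest's round knob clockwise, re-gripping as needed, until the jaw has it clamped and the knob's slip clutch gives. Go on only for two or three clicks (the red line on the knob then stands ahead of the one on the collar under it by roughly an eighth of a turn, never more than a sixth), and let go. Work gently, do not force the breaker into the nest, and leave the other things where they are.

Things in the scene. Friction and masses are not known exactly. Their poses are not given: they have to be found in the camera images.
- breaker: Narrow (single-pole) white spare breaker, loose, 0.08 to 0.17 kg, standing on its back with its black toggle lever up. Origin: centre of its underside; z up. 82 mm long along its x, 17 mm wide along its y (flat sides: grasp these), body 60 mm high in the middle, with lever 69 mm. It may go into the nest either way round.
- nest: Clamping nest: aluminium plate 212 x 70 mm, 10 mm thick, bolted to the counter. Origin: on the counter, under the middle of the nest; z up; x runs along the plate from the knob towards the fixed jaw. Blue housing under the knob: x -134 to -84 mm, 56 mm wide, top 42 mm above the counter. Knob axis: vertical at x = -108 mm, y = 0.
- nest_floor (a point): Middle of the nest's floor, 10 mm above the counter, axes as the nest. The breaker stands here, its length along x, between two black guide rails: 56 mm long along x and centred, inner faces at y = -10.5 and +10.5 mm, tops 14 mm above the floor. Set down with its middle here, it clears both jaws.
- fixed_jaw (a point): Middle of the face of the fixed dark steel jaw, x = +45 mm in the nest, 27 mm above the counter; 44 mm wide. Oppopoint it is the moving bright steel jaw, 36 mm wide; both tops 42 mm above the counter. It starts open by an unmeasured 10 to 26 mm more than the breaker's length and slides along the nest's x, 11 mm towards the fixed jaw per radian that the collar turns clockwise from above.
- collar: Aluminium collar on the knob's shaft, 54 mm across, right under the knob, top 47.5 mm above the counter. Origin on the shaft axis; z up; x points along the short red line on its top. It turns stiffly (about 0.16 N m), stays where it is left and drives the moving jaw. The knob drives it through the slip clutch.
- knob_mark (a point): Red line on top of the black knob: point 15 mm from the axis, 92 mm above the counter. At the start it is right over the collar's red line; how far it stands clockwise ahead of that is the clutch's slip. The clutch slips at about 0.30 N m, smoothly, only once the breaker stops the jaw (then clamped with about 12 N), and stays where left. One click = 15 degrees.
- knob_grip (a point): Point on the knob's vertical axis at the height to grip, 74 mm above the counter. The knob is a round cylinder 40 mm in diameter, from 50 to 92 mm above the counter; it does not rise or fall as it turns. A grip of 20 to 30 N across it is enough.
- double_breaker: A wider (double-pole) white spare breaker, 82 x 35 x 69 mm, loose; bystander. Origin: centre of underside. It and the narrow breaker may stand in each other's place.
- multimeter: Orange and black multimeter lying flat, 149 x 75 x 41 mm, loose; bystander. Origin: centre of underside.
- screwdriver: Yellow screwdriver lying down, 168 mm long along its y, handle 27 mm thick; bystander.
- tape_measure: Black and yellow tape measure standing on its base, 37 x 74 x 64 mm; bystander.

How it is judged:
On the way, in this order (a step that is already met when the one before it is completed fails the run):
1. the narrow breaker stands down on the plate between the guide rails and jaws, let go, not yet clamped (z of breaker in the frame of nest between 0.008 and 0.0125 m and x of breaker in the frame of nest between -0.022 and 0.012 m and y of breaker in the frame of nest between -0.004 and 0.004 m and angle between breaker's own z axis and vertical below 0.08 rad and contact force between the fingers and breaker below 0.1 N and contact force between breaker and nest below 6 N), for 0.2 s.
2. the knob is turned clockwise until the breaker is clamped and the clutch has slipped (contact force between breaker and nest above 8 N and y of knob_mark in the frame of collar below -0.0051 m), for 0.1 s.
At the end, for the whole second after the job is handed in: The narrow breaker stands upright (0.08 rad), down on the nest's plate (2.5 mm), between the rails, in line with the nest (0.1 rad), clamped (floor and jaws press on it with over 8 N in sum); the knob's red line is 20 to 72 degrees clockwise ahead of the collar's; all at rest (all of step 2 and x of knob_mark in the frame of collar above 0.0047 m and z of breaker in the frame of nest between 0.008 and 0.0125 m and y of breaker in the frame of nest between -0.004 and 0.004 m and angle between the x axis of breaker and the x axis of nest, either way round below 0.1 rad and angle between breaker's own z axis and vertical below 0.08 rad and linear speed of breaker below 0.01 m/s); the robot touches nothing.
It fails at once if the knob is wound on through the clutch by more than about 120 degrees (x of knob_mark in the frame of collar below -0.0075 m).
It fails at once if the breaker is pressed into or against the nest with more than 60 N (clamping alone makes about 27 N, both jaws added up) (contact force between breaker and nest above 60 N).
It fails at once if a bystander is moved by more than 30 mm (distance of any of double_breaker, multimeter, screwdriver, tape_measure from where it was at the start of the episode above 0.03 m).
It also fails if it takes over 72 s, if anything falls off the work surface, if the arm or the gripper's body presses on something with over 40 N, if the wrist force passes 120 N, or if a joint passes its speed limit or range.

## Robot

A 6-joint arm with a two-finger parallel gripper is mounted at the origin on a cart in front of the work surface, level with it; the furniture and walls round the work are solid. World frame = base frame: x ahead of the robot, y to its left, z up, the work surface at z = 0. Lengths are in m, angles in rad, forces in N, time in s.
With the tool pointing down it reaches from about 0.35 to 0.875 m from the base axis. Payload 4.2 kg.
Tool frame: the origin (TCP) lies at the very end of the fingers, on their centre line; the grasp point (between the pads) lies 19 mm behind it (env.pinch_z is the distance from the TCP to the grasp point, in m); z points along the fingers, y is the line along which they close (so a half turn about z gives the same grasp; the last joint's range is limited). The gripper opens to 87 mm and grips with 3 to 60 N. Pads are 19 mm wide; open, the fingers measure 117 mm over their backs; the gripper's body (75 mm by 190 mm) begins 51 mm behind the grasp point.
Start: joints at [-0.991, 0.385, 0.008, 0, -1.194, -0.259], TCP at [0.197, -0.593, 0.223] pointing down, gripper open.
Joint ranges: [-3.14, 3.14], [-1.21, 2.06], [-1.07, 1.41], [-3.16, 2.05], [-2.99, -0.16], [-3.1, 3.1]. Speed limits (rad/s): [2.79, 2.79, 3.14, 3.14, 3.14, 3.14].

## Interface

Orientations are given as a unit quaternion [x, y, z, w].
In Python, from rig import env, command_gripper, kin, read_state, imaging, order, cut_out gives the robot as it stands. Calls block until the motion is done:
- env.goto(position, orientation): joint-space move of the TCP to a pose.
- env.servo_line(position, ori=None, v=0.15): straight line of the TCP; ori=None keeps the orientation; v is the mean speed in m/s.
- env.move_j(angles): joint-space move.
- command_gripper(opening, effort=None): finger opening in m; effort is the grip in N (None keeps the last); returns when the fingers have stopped.
- env.dwell(seconds).
- kin.solve_ik(position, orientation): joint angles nearest the present ones, or None.
- read_state(): the state.
- imaging.read_camera(name): name is "side" or "top"; returns a dict with "image" (420x560x3 uint8, blue, green, red), "intrinsics" (3x3 intrinsics, pixels), "extrinsics" (4x4, takes a point from camera to world coordinates). Camera axes: x right, y down, z forward; pixel columns grow to the right and rows downward; lengths in m; the calibration is good to about 2 mm. A picture is of the moment at which its call begins. There is no depth.
A pose or a line that the arm cannot do raises env.PlanningError and nothing moves.
- order.sign_off(): hands the job in; it is judged then, once.
Trained networks look in the newest picture that a camera, given by its name, has taken for a name from the list of things; names that differ only in an ending like _2 or _b are one class to them, and where a whole thing is asked for, a point or a joint stands for the part that bears it (a point fixed in the world has none). Each returns a list of dicts, best first, with "conf" (0 to 1); they miss things now and then, are a little off and sometimes report something else, mostly with a low value. They report only what shows in the picture. A call takes as long as a camera call.
- cut_out(name, camera): "pixels" (420x560 bool, what is visible of it) and "bbox" ([left, top, right, bottom] in pixels, round what is visible of it).
The state is a dict: "clock": time; "q": joint angles; "qvel": joint speeds; "effort": joint torques, N m; "position": TCP position; "orientation": TCP orientation; "contact_force": force on the tool from outside, world axes, zero at the start; "torque": the same for the moment, N m; "finger_gap": finger opening in m; "finger_force": force on a finger pad.
Only numpy, scipy, OpenCV 4.12 (cv2) and the standard library are available. Lean on these libraries where they do the work, as an engineer would, in place of code of your own. Each camera call takes 0.05 s, during which the arm holds its last target. There are 200 camera calls.

## Working session

There is one attempt and no reset: what is moved stays moved. The work goes in short steps, each a Python script; the robot and the scene stay as the last script left them, time stands still between calls to the robot, and variables do not carry over. Pictures are saved under pics/ and viewed, at most 10 in all, crops included, and the job is handed in when it is done.

```bash
ls; mkdir -p pics; cat > h.py <<'E'
import numpy as np, cv2
from rig import env, command_gripper, kin, read_state, imaging, order, cut_out
def cam(n):
    c=imaging.read_camera(n); return c["image"],np.array(c["intrinsics"]),np.array(c["extrinsics"])
def ray(K,T,uv):
    d=T[:3,:3]@np.linalg.solve(K,[uv[0],uv[1],1.]); return T[:3,3],d/np.linalg.norm(d)
def atz(K,T,uv,z):
    o,d=ray(K,T,uv); return o+d*(z-o[2])/d[2]
def proj(K,T,p):
    q=T[:3,:3].T@(np.asarray(p,float)-T[:3,3]); q=K@q; return q[:2]/q[2]
def tri(r1,r2):
    (a,u),(b,v)=r1,r2
    s=np.linalg.lstsq(np.c_[u,-v],b-a,rcond=None)[0]
    p,q=a+u*s[0],b+v*s[1]; return (p+q)/2,np.linalg.norm(p-q)
E
python3 - <<'E'
from h import *
for n in("top","side"):
    im,K,T=cam(n); cv2.imwrite(f"pics/{n}0.png",im); print(n,K.tolist(),T.round(4).tolist())
    for o in "breaker double_breaker nest collar knob_mark fixed_jaw multimeter screwdriver tape_measure".split():
        for r in cut_out(o,n)[:2]:
            m=r["pixels"].astype(np.uint8); ys,xs=np.nonzero(m)
            print(o,round(r["conf"],2),np.array(r["bbox"]).round(1).tolist(),len(xs),xs.mean().round(1) if len(xs) else 0,ys.mean().round(1) if len(xs) else 0, cv2.minAreaRect(np.c_[xs,ys].astype(np.float32)) if len(xs) else '')
s=read_state();print(s["clock"],s["position"],s["orientation"])
E
```

```text
pics
top [[501.77245259359046, 0.0, 282.80590487198515], [0.0, 501.77245259359046, 210.1623499781626], [0.0, 0.0, 1.0]] [[0.0221, -0.9957, 0.09, 0.4203], [-0.9995, -0.0239, -0.0194, 0.0638], [0.0214, -0.0895, -0.9958, 1.3045], [0.0, 0.0, 0.0, 1.0]]
breaker 0.55 [361.2, 155.5, 375.2, 190.3] 323 367.9 171.1 ((368.3529968261719, 171.4117889404297), (31.529630661010742, 11.156638145446777), 75.96376037597656)
double_breaker 0.92 [366.8, 230.0, 387.9, 264.6] 575 377.3 246.7 ((377.5507507324219, 246.710693359375), (32.41740798950195, 18.239242553710938), 85.91438293457031)
nest 0.84 [237.7, 170.7, 278.9, 250.9] 2188 258.2 212.8 ((258.0252990722656, 212.80169677734375), (82.78936767578125, 27.486623764038086), 81.31365203857422)
collar 0.82 [245.4, 173.1, 265.3, 193.6] 319 253.1 181.6 ((253.0, 182.0), (20.0, 18.0), 90.0)
knob_mark 0.6 [243.4, 172.7, 261.1, 191.1] 254 252.9 180.1 ((253.00003051757812, 180.00001525878906), (16.970561981201172, 16.970561981201172), 45.0)
fixed_jaw 0.82 [238.2, 171.2, 278.2, 252.5] 2208 258.2 213.0 ((258.35107421875, 212.9295196533203), (82.35139465332031, 27.8
[... 2038 characters left out ...]
61.6497497558594, 349.903564453125), (72.38700103759766, 38.758392333984375), 4.085616588592529)
screwdriver 0.77 [211.0, 195.6, 225.0, 244.8] 337 216.4 212.5 ((215.40541076660156, 219.0675506591797), (10.357135772705078, 52.93647384643555), 9.462322235107422)
tape_measure 0.68 [209.6, 196.6, 225.1, 245.1] 256 216.6 211.2 ((215.60769653320312, 219.13848876953125), (9.426639556884766, 50.73020553588867), 7.125016689300537)
tape_measure 0.66 [322.0, 123.6, 341.8, 153.1] 397 332.7 139.5 ((332.79998779296875, 139.39999389648438), (27.195585250854492, 17.708751678466797), 71.56504821777344)
1.0 [ 0.19710124 -0.59309026  0.22256732] [-1.59732932e-01  9.87160266e-01 -1.00052284e-05 -2.63807622e-06]
```

```bash
python3 - <<'E'
import cv2,numpy as np
t=cv2.imread("pics/top0.png");s=cv2.imread("pics/side0.png")
f=lambda i,x,y,w,h,k:cv2.resize(i[y:y+h,x:x+w],None,fx=k,fy=k,interpolation=cv2.INTER_CUBIC)
a=f(t,230,140,160,150,4)[:600,:640]
cv2.imwrite("pics/a.png",a)
cv2.imwrite("pics/b.png",f(s,205,120,140,150,4))
E
```

```text
(no output)
```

View pics/a.png

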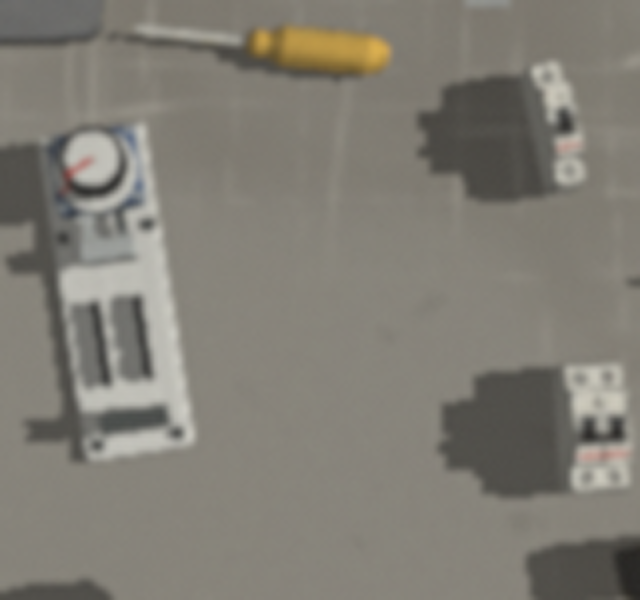

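View pics/b.png

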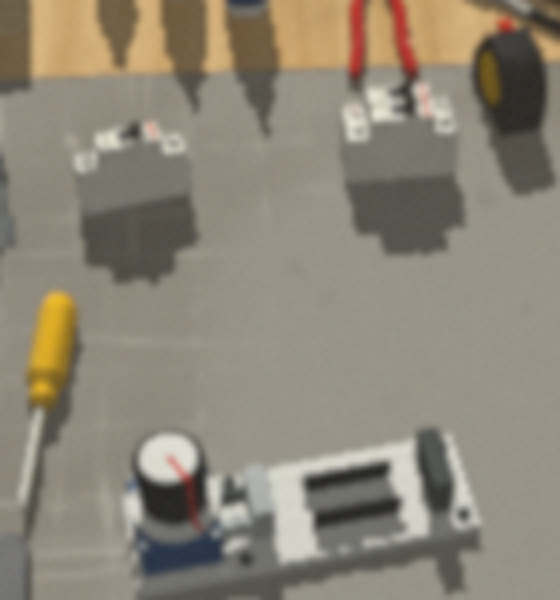

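```bash
cat >> h.py <<'E'
def box(x0,x1,y0,y1,z0,z1): return np.array([[x,y,z] for x in(x0,x1) for y in(y0,y1) for z in(z0,z1)])/1e3
def cyl(x,r,z0,z1):
    a=np.linspace(0,2*np.pi,24,endpoint=False); return np.array([[x+r*np.cos(t),r*np.sin(t),z] for t in a for z in(z0,z1)])/1e3
NEST=[box(-136,76,-35,35,0,10),box(-134,-84,-28,28,10,42),cyl(-108,27,42,47.5),cyl(-108,20,50,92),box(45,57,-22,22,10,42)]
RAILS=[box(-28,28,10.5,15,10,24),box(-28,28,-15,-10.5,10,24)]
BRK=[box(-41,41,-8.5,8.5,0,45),box(-22,22,-8.5,8.5,0,60)]
def place(P,x,y,a,z=0):
    c,s=np.cos(a),np.sin(a); return P@np.array([[c,s,0],[-s,c,0],[0,0,1]])+[x,y,z]
def projs(K,T,P):
    q=(P-T[:3,3])@T[:3,:3]; q=q@K.T; return q[:,:2]/q[:,2:]
def sil(parts,p,K,T,S=4):
    m=np.zeros((420*S,560*S),np.uint8)
    for P in parts:
        h=cv2.convexHull(projs(K,T,place(P,*p)).astype(np.float32))
        cv2.fillConvexPoly(m,np.round(((h+.5)*S-.5)*16).astype(np.int32),1,shift=4)
    return cv2.resize(m.astype(np.float32),(560,420),interpolation=cv2.INTER_AREA)
def fit(parts,masks,p0,z=False):
    from scipy.optimize import minimize
    sc=np.array([.01,.01,.1])
    def f(v):
        return sum(np.abs(sil(parts,p0+v*sc,K,T)-m).sum()/m.sum() for m,K,T in masks)
    best=min((minimize(f,s,method="Nelder-Mead",options=dict(initial_simplex=np.array(s)+np.vstack([np.zeros(3),np.eye(3)]),xatol=.005,fatol=1e-4)) for s in ([0,0,0],[.5,-.5,-.5])),key=lambda r:r.fun)
    return p0+best.x*sc,best.fun
def wire(im,parts,p,K,T,k,off,col):
    for P in parts:
        q=(projs(K,T,place(P,*p))-off+.5)*k
        for pts in (q[0::2],q[1::2]):
            cv2.polylines(im,[np.round(cv2.convexHull(pts.astype(np.float32))).astype(np.int32)],True,col,1)
E
cat > m.py <<'E'
from h import *
V={}
for n in("top","side"):
    im,K,T=cam(n); m={}
    for o in("breaker","nest","collar","knob_mark"): m[o]=cut_out(o,n)[0]["pixels"].astype(np.float32)
    V[n]=(im,K,T,m)
N={n:(np.maximum.reduce([v[3]["nest"],v[3]["collar"],v[3]["knob_mark"]]),v[1],v[2]) for n,v in V.items()}
B={n:(v[3]["breaker"],v[1],v[2]) for n,v in V.items()}
im,K,T,_=V["top"]
k=atz(K,T,(230+94/4,140+160/4),.092); j=atz(K,T,(230+130/4,140+415/4),.042)
a=np.arctan2(*(j-k)[[1,0]]); pn0=np.array([k[0]+.108*np.cos(a),k[1]+.108*np.sin(a),a])
e1=atz(K,T,(230+547/4,140+70/4),.045); e2=atz(K,T,(230+570/4,140+175/4),.045)
pb0=np.r_[(e1+e2)[:2]/2,np.arctan2(*(e2-e1)[[1,0]])]
print(pn0,pb0)
for nm,parts,M,p0 in(("nest",NEST,N,pn0),("brk",BRK,B,pb0)):
    for s in(["top"],["side"],["top","side"]):
        p,f=fit(parts,[M[n] for n in s],p0); print(nm,s,p.round(4),round(f,3))
    if nm=="nest": pn=p
    else: pb=p
out=np.zeros((600,800,3),np.uint8)
for n,(x,y,w,h),k,(X,Y),prts,p in(("top",(232,165,50,90),6,(0,0),NEST+RAILS,pn),("side",(230,220,105,52),4.7,(305,0),NEST+RAILS,pn),("top",(352,150,30,45),7,(305,270),BRK,pb),("side",(215,142,42,38),6,(530,270),BRK,pb)):
    im,K,T,_=V[n]; c=cv2.resize(im[y:y+h,x:x+w],None,fx=k,fy=k,interpolation=cv2.INTER_CUBIC)
    wire(c,prts,p,K,T,k,np.array([x,y]),(0,255,0)); H,W=c.shape[:2]; H=min(H,600-Y);W=min(W,800-X); out[Y:Y+H,X:X+W]=c[:H,:W]
cv2.imwrite("pics/fit.png",out)
E
python3 m.py
```

```text
[ 0.4953096   0.09589291 -2.98049993] [ 0.64061699 -0.17971037 -2.9201218 ]
nest ['top'] [ 0.4985  0.0973 -2.9609] 0.042
nest ['side'] [ 0.502   0.0939 -2.9537] 0.042
nest ['top', 'side'] [ 0.5012  0.0964 -2.9624] 0.136
brk ['top'] [ 0.6398 -0.1779 -2.9097] 0.085
brk ['side'] [ 0.6453 -0.1804 -2.8986] 0.063
brk ['top', 'side'] [ 0.6427 -0.1779 -2.9075] 0.252
```

View pics/fit.png

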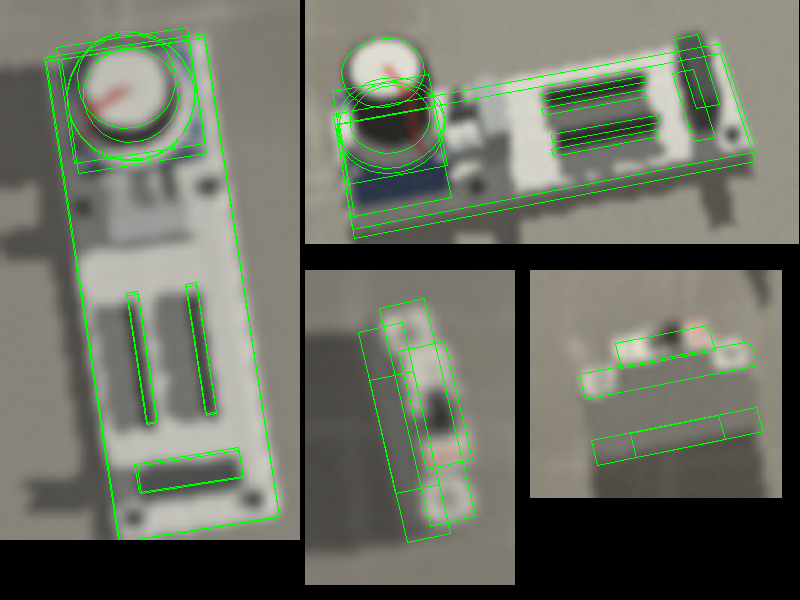

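```bash
cat >> h.py <<'E'
def quat(th):
    from scipy.spatial.transform import Rotation as R
    return (R.from_euler("z",th)*R.from_matrix(np.diag([1,-1,-1]))).as_quat()
def S(msg=""):
    s=read_state(); print(msg,"t%.2f"%s["clock"],"p",np.round(s["position"],4),"F",np.round(s["contact_force"],1),"M",np.round(s["torque"],2),"gap %.4f"%s["finger_gap"],"ff",np.round(s["finger_force"],1),"q6 %.2f"%s["q"][5]); return s
E
cat > p.py <<'E'
from h import *
p=np.array([.6425,-.179]); a=-2.907
c=[]
for th in(a,a+np.pi):
    q=kin.solve_ik([*p,.14],quat(th)); print(th,None if q is None else np.round(q,2)); 
    if q is not None:c.append((abs(q[5]),th))
th=min(c)[1]
env.goto([*p,.14],quat(th)); command_gripper(.06,12)
env.servo_line([*p,.028],v=.12); S("down")
command_gripper(0.0,15); env.dwell(.2); S("grip")
np.save("th.npy",th)
E
python3 p.py
```

```text
-2.907 [-0.03  0.52  0.01  0.   -1.06 -1.31]
0.2345926535897931 [-0.03  0.52  0.01  0.   -1.06  1.84]
down t5.55 p [ 0.6433 -0.1791  0.029 ] F [0.2 0.4 1.3] M [-0.03 -0.07 -0.05] gap 0.0601 ff 0.0 q6 -1.31
grip t6.54 p [ 0.6425 -0.179   0.028 ] F [-0.5 -0.   0.2] M [0.05 0.02 0.05] gap 0.0168 ff 15.0 q6 -1.31
```

```bash
cat > c.py <<'E'
from h import *
p=np.array([.6425,-.179]); a=-2.907
command_gripper(.06); env.servo_line([*p,.16],v=.25); env.move_j([-.991,.385,.008,0,-1.194,-1.3])
R={"b":{},"n":{}}
for n in("top","side"):
    rb=[];rn=[]
    for i in range(3):
        im,K,T=cam(n)
        m={o:cut_out(o,n)[0]["pixels"].astype(np.float32) for o in("breaker","nest","collar","knob_mark")}
        rb.append(fit(BRK,[(m["breaker"],K,T)],np.array([*p,a]))[0])
        rn.append(fit(NEST,[(np.maximum.reduce([m["nest"],m["collar"],m["knob_mark"]]),K,T)],np.array([.500,.096,-2.96]))[0])
    rb,rn=np.array(rb),np.array(rn); print(n,rb.round(4).tolist(),rn.round(4).tolist())
    b,k=np.median(rb,0),np.median(rn,0); nv=np.array([-np.sin(a),np.cos(a)])
    print("bias lateral",(b[:2]-p)@nv,"nest corrected fully",k[:2]-(b[:2]-p))
    cv2.imwrite(f"pics/{n}1.png",im)
S()
E
python3 c.py
```

```text
top [[0.641, -0.1784, -2.9061], [0.6408, -0.178, -2.9194], [0.6403, -0.1776, -2.8952]] [[0.499, 0.097, -2.9605], [0.4999, 0.0967, -2.9533], [0.4995, 0.0974, -2.9605]]
bias lateral -0.0013685324907882317 nest corrected fully [0.50124594 0.09601   ]
side [[0.6456, -0.1795, -2.8628], [0.6446, -0.181, -2.904], [0.6445, -0.1815, -2.9438]] [[0.5023, 0.0939, -2.9608], [0.5012, 0.0936, -2.9641], [0.5018, 0.0936, -2.9638]]
bias lateral 0.0024144838217609486 nest corrected fully [0.49972853 0.0955635 ]
 t11.88 p [ 0.1974 -0.593   0.2224] F [-0.4  0.4  0.4] M [-0.04 -0.03  0.02] gap 0.0598 ff 0.0 q6 -1.30
```

```bash
cat > g.py <<'E'
from h import *
p=np.array([.6425,-.179]); a=-2.907; n=np.array([.5025,.0962]); an=-2.961
env.goto([*p,.10],quat(a)); env.servo_line([*p,.028],v=.15); command_gripper(0,18); env.dwell(.1); S("grip")
env.servo_line([*p,.15],v=.2); env.goto([*n,.15],quat(an)); env.servo_line([*n,.068],v=.15); env.dwell(.2)
s=S("hover"); F0=np.array(s["contact_force"])
for z in np.arange(.064,.0381,-.002):
    env.servo_line([*n,z],v=.04); env.dwell(.05); s=read_state(); d=np.array(s["contact_force"])-F0
    print(round(z,3),d.round(1),np.round(s["position"],4))
    if np.abs(d).max()>6: print("CONTACT"); break
S("end")
E
python3 g.py
```

```text
grip t15.62 p [ 0.6425 -0.179   0.0281] F [-0.6  0.3  0.1] M [0.12 0.06 0.06] gap 0.0169 ff 18.0 q6 -1.31
hover t18.46 p [0.5033 0.0965 0.0691] F [ 1.1 -0.2 -0.8] M [-0.03 -0.   -0.03] gap 0.0169 ff 18.0 q6 -1.90
0.064 [-0.5 -0.6 -0. ] [0.5024 0.0962 0.064 ]
0.062 [-0.5 -0.1 -0.4] [0.5025 0.0962 0.0619]
0.06 [-1.7 -0.2 -0.5] [0.5025 0.0962 0.0599]
0.058 [-0.3  0.4 -1.1] [0.5024 0.0962 0.0579]
0.056 [-1.4 -0.6 -0.2] [0.5025 0.0962 0.0559]
0.054 [-0.8  0.5 -1.5] [0.5025 0.0962 0.0539]
0.052 [-1.3 -0.6 -0.3] [0.5024 0.0962 0.0519]
0.05 [-0.4  0.7 -0.7] [0.5025 0.0962 0.0499]
0.048 [-1.3  0.  -0.7] [0.5025 0.0962 0.0479]
0.046 [-1.3 -0.1 -1.3] [0.5025 0.0962 0.0459]
0.044 [-2.1  0.1 -1. ] [0.5025 0.0962 0.0439]
0.042 [-0.5 -0.3  0. ] [0.5025 0.0962 0.0419]
0.04 [-0.9 -0.6 -1.1] [0.5025 0.0962 0.0399]
end t22.36 p [0.5025 0.0962 0.0399] F [ 0.2 -0.9 -1.9] M [ 0.   -0.03 -0.02] gap 0.0169 ff 18.0 q6 -1.90
```

```bash
cat > r.py <<'E'
from h import *
n=np.array([.5025,.0962])
F0=np.array(read_state()["contact_force"])
for z in(.039,.0385,.038):
    env.servo_line([*n,z],v=.02); env.dwell(.05); d=np.array(read_state()["contact_force"])-F0; print(z,d.round(1))
    if d[2]>3: break
command_gripper(.035); env.dwell(.1); S("open")
env.servo_line([*n,.16],v=.25); env.goto([.45,-.15,.25],quat(-2.961)); S()
im,K,T=cam("top"); im2,K2,T2=cam("side"); 
f=lambda i,x,y,w,h,k:cv2.resize(i[y:y+h,x:x+w],None,fx=k,fy=k,interpolation=cv2.INTER_CUBIC)
o=np.zeros((600,800,3),np.uint8); a=f(im,230,165,55,92,6.5); b=f(im2,230,210,105,62,4.2); o[:a.shape[0],:a.shape[1]]=a; o[:b.shape[0],358:358+b.shape[1]]=b
cv2.imwrite("pics/placed.png",o)
E
python3 r.py
```

```text
0.039 [-0.1  0.9  1.3]
0.0385 [0.3 0.7 0.9]
0.038 [-1.3  0.9  1.1]
open t24.01 p [0.5025 0.0962 0.038 ] F [1.  0.1 0.2] M [-0.03 -0.04 -0.06] gap 0.0351 ff 0.0 q6 -1.90
 t25.69 p [ 0.4499 -0.1495  0.249 ] F [ 0.3  0.2 -0.4] M [-0.02 -0.    0.  ] gap 0.0348 ff 0.0 q6 -1.41
```

View pics/placed.png

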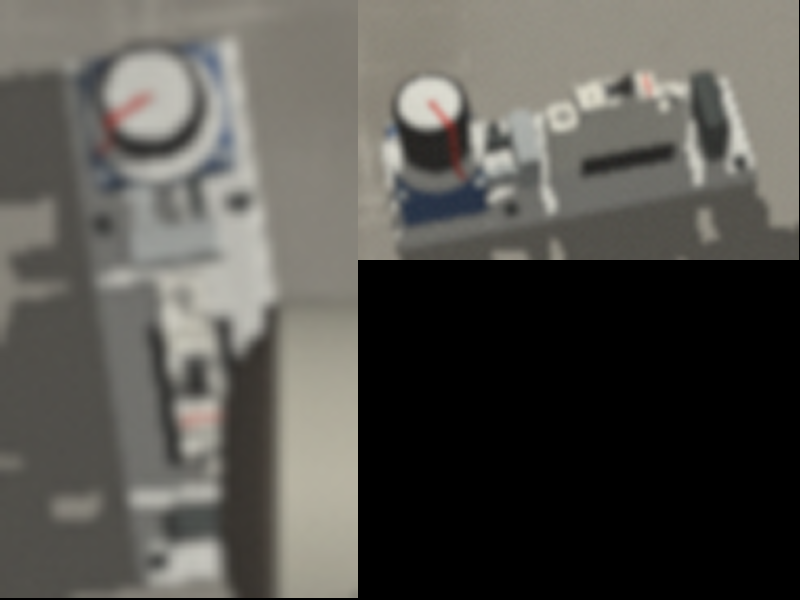

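```bash
cat > k.py <<'E'
from h import *
k=np.array([.6068,.1152])
for th in(.46,.46-np.pi):
    q=kin.solve_ik([*k,.055],quat(th)); print(th,None if q is None else np.round(q,2))
th=.46
command_gripper(.07,8)
env.goto([*k,.15],quat(th)); env.servo_line([*k,.055],v=.15); env.dwell(.1); S("at")
def avg(n=5):
    L=[]
    for _ in range(n): env.dwell(.03); s=read_state(); L.append(np.r_[s["contact_force"],s["torque"]])
    return np.mean(L,0).round(2)
print(avg()); command_gripper(0.0,8); print(avg()); S("grip")
y=np.array([np.sin(th),-np.cos(th)]); print("tool y",y)
E
python3 k.py
```

```text
0.46 [ 0.45  0.53 -0.21  0.   -0.83  1.58]
-2.681592653589793 [ 0.45  0.53 -0.21  0.   -0.83 -1.56]
at t30.08 p [0.6078 0.1156 0.0565] F [-0.9  0.3 -0.6] M [-0.08  0.1  -0.01] gap 0.0694 ff 0.0 q6 1.58
[ 0.27  0.14 -0.02 -0.12  0.12 -0.01]
[-2.66  4.56  1.24  1.12  0.94 -0.03]
grip t31.05 p [0.6065 0.1158 0.055 ] F [-2.7  4.8  0.3] M [ 1.22  0.98 -0.06] gap 0.0401 ff 8.0 q6 1.58
tool y [ 0.44394811 -0.8960525 ]
```

```bash
cat > t.py <<'E'
from h import *
k=np.array([.6063,.1160])
def avg(n=4):
    L=[]
    for _ in range(n): env.dwell(.02); s=read_state(); L.append(np.r_[s["contact_force"],s["torque"]])
    return np.mean(L,0).round(2)
env.servo_line([*k,.055],v=.02); print(avg())
command_gripper(0.0,26); print(avg()); s=S("grip")
q=np.array(s["q"]); q=np.array(kin.solve_ik([*k,.055],quat(.46)))
t0=s["clock"]
for i in range(1,7):
    q[5]-=.1; env.move_j(q); m=avg(); print(i,m,round(read_state()["clock"]-t0,2))
    if m[5]>.4 or m[5]<-.4: break
S()
E
python3 t.py
```

```text
[-0.96  2.05  1.05  0.39  0.38 -0.01]
[-0.15  1.39  0.87  0.29  0.28 -0.  ]
grip t31.65 p [0.6064 0.1159 0.055 ] F [-0.2  1.   1.5] M [0.28 0.29 0.02] gap 0.0395 ff 26.0 q6 1.58
1 [ 0.09  0.85  0.34  0.02  0.12 -0.14] 0.32
2 [ 0.55 -0.46  0.1  -0.31 -0.08 -0.13] 0.63
3 [ 1.41 -1.92 -0.02 -0.76 -0.3  -0.13] 0.95
4 [ 2.04 -3.66 -0.39 -1.28 -0.52 -0.1 ] 1.27
5 [ 2.5  -4.82 -0.15 -1.55 -0.63 -0.17] 1.58
6 [ 2.39 -4.72  0.05 -1.62 -0.61 -0.15] 1.9
 t33.55 p [0.6064 0.1154 0.0551] F [ 2.4 -4.5 -0.1] M [-1.64 -0.59 -0.16] gap 0.0395 ff 26.0 q6 0.98
```

```bash
python3 - <<'E'
from h import *
from scipy.spatial.transform import Rotation as R
s=read_state(); M=R.from_quat(s["orientation"]).as_matrix(); print(M.round(2), "yaw",np.arctan2(M[1,0],M[0,0]),np.round(s["q"],2))
im2,K2,T2=cam("side"); im,_,_=cam("top")
f=lambda i,x,y,w,h,k:cv2.resize(i[y:y+h,x:x+w],None,fx=k,fy=k,interpolation=cv2.INTER_CUBIC)
o=np.vstack([f(im2,225,200,115,70,4),f(cv2.imread("pics/side1.png"),225,200,115,70,4)]); cv2.imwrite("pics/t1.png",o)
E
```

```text
[[ 0.99 -0.14 -0.  ]
 [-0.14 -0.99 -0.  ]
 [ 0.    0.   -1.  ]] yaw -0.1367893745895376 [ 0.45  0.53 -0.21  0.   -0.83  0.98]
```

View pics/t1.png

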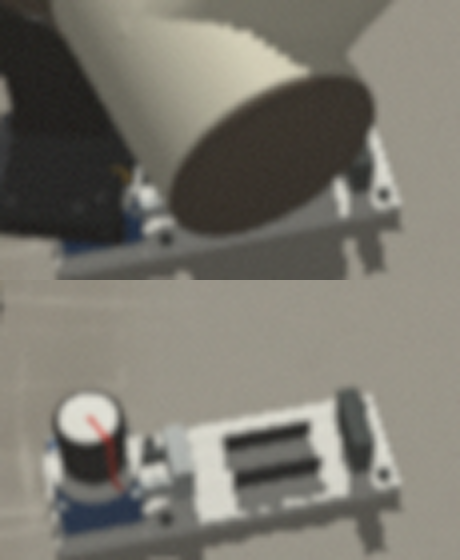

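```bash
cat > u.py <<'E'
from h import *
k=np.array([.6056,.1155]); th=-.137
def avg(n=3):
    L=[]
    for _ in range(n): env.dwell(.02); s=read_state(); L.append(np.r_[s["contact_force"],s["torque"]])
    return np.mean(L,0).round(2)
env.servo_line([*k,.055],ori=quat(th),v=.02); print(avg())
q=np.array(kin.solve_ik([*k,.055],quat(th))); print(q.round(3)); t0=read_state()["clock"]
hit=0
for i in range(1,21):
    q[5]-=.1; env.move_j(q); m=avg(); print(i,m,round(read_state()["clock"]-t0,2),round(q[5],3))
    hit=hit+1 if abs(m[5])>.23 else 0
    if hit>=2 or np.abs(m[:2]).max()>12: break
S()
E
python3 u.py
```

```text
[ 3.59 -3.41 -1.12 -1.37 -0.97 -0.15]
[ 0.451  0.53  -0.216  0.    -0.824  0.983]
1 [ 3.26 -4.16 -1.5  -1.47 -0.95 -0.15] 0.3 0.883
2 [ 3.72 -4.56 -1.56 -1.52 -0.98 -0.14] 0.6 0.783
3 [ 4.1  -4.36 -0.89 -1.6  -0.95 -0.16] 0.9 0.683
4 [ 3.13 -5.06 -1.16 -1.66 -0.89 -0.16] 1.2 0.583
5 [ 3.77 -5.58 -0.38 -1.67 -0.92 -0.14] 1.5 0.483
6 [ 3.3  -5.91 -0.59 -1.73 -0.84 -0.14] 1.8 0.383
7 [ 3.53 -5.88 -0.52 -1.79 -0.83 -0.04] 2.1 0.283
8 [ 3.73 -5.54 -0.65 -1.8  -0.77 -0.08] 2.4 0.183
9 [ 3.37 -6.08 -0.01 -1.82 -0.73 -0.08] 2.7 0.083
10 [ 2.99 -6.25 -0.03 -1.83 -0.68 -0.09] 3.0 -0.017
11 [ 2.75 -5.62  0.38 -1.82 -0.62 -0.05] 3.3 -0.117
12 [ 2.09 -6.34  0.51 -1.8  -0.55 -0.06] 3.6 -0.217
13 [ 1.55 -6.27  0.7  -1.8  -0.48 -0.03] 3.9 -0.317
14 [ 1.35 -6.23  1.37 -1.78 -0.41 -0.06] 4.2 -0.417
15 [ 1.19 -6.19  1.38 -1.76 -0.33 -0.07] 4.5 -0.517
16 [ 1.51 -5.67  0.91 -1.7  -0.26 -0.08] 4.8 -0.617
17 [ 0.62 -5.61  1.48 -1.69 -0.14 -0.09] 5.1 -0.717
18 [ 0.94 -5.36  1.97 -1.58 -0.09 -0.1 ] 5.4 -0.817
19 [ 0.06 -5.56  1.56 -1.54  0.02 -0.11] 5.7 -0.917
20 [ 0.12 -5.65  2.54 -1.57  0.14 -0.06] 6.0 -1.017
 t39.95 p [0.6045 0.1145 0.055 ] F [ 0.6 -5.3  2.3] M [-1.56  0.16 -0.04] gap 0.0392 ff 26.0 q6 -1.01
```

```bash
cat > v.py <<'E'
from h import *
command_gripper(.07); s=S("open"); p=s["position"]
env.servo_line([p[0],p[1],.15],v=.3); env.goto([.45,-.2,.25],quat(-.137)); S()
im,K,T=cam("top"); im2,K2,T2=cam("side"); cv2.imwrite("pics/top2.png",im);cv2.imwrite("pics/side2.png",im2)
f=lambda i,x,y,w,h,k:cv2.resize(i[y:y+h,x:x+w],None,fx=k,fy=k,interpolation=cv2.INTER_CUBIC)
o=np.zeros((600,800,3),np.uint8); a=f(im,230,165,55,92,6.5); b=f(im2,230,210,105,62,4.2); c=f(im2,230,220,40,40,8);o[:a.shape[0],:a.shape[1]]=a; o[:b.shape[0],358:358+b.shape[1]]=b; o[270:590,358:678]=c
cv2.imwrite("pics/turned.png",o)
E
python3 v.py
```

```text
open t40.77 p [0.6056 0.1155 0.055 ] F [-0.5  0.8  0.1] M [ 0.02  0.06 -0.03] gap 0.0698 ff 0.0 q6 -1.02
 t43.40 p [ 0.4501 -0.1998  0.2496] F [-0.2 -0.2 -0.5] M [-0.13  0.12 -0.01] gap 0.0701 ff 0.0 q6 1.52
```

View pics/turned.png

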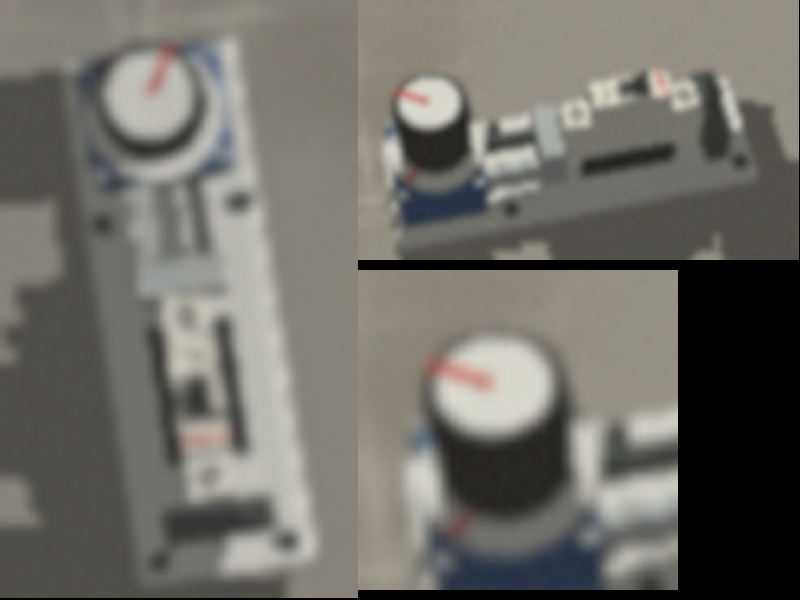

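```bash
python3 - <<'E'
from h import *
im,K,T=cam("side")
for nm,i in(("start",cv2.imread("pics/side1.png")),("now",cv2.imread("pics/side2.png"))):
    f=i.astype(float); r=f[...,2]-(f[...,0]+f[...,1])/2
    w=np.zeros_like(r); w[222:262,232:265]=1
    m=((r>25)&(w>0)).astype(np.uint8); n,l,st,c=cv2.connectedComponentsWithStats(m)
    for z in(.092,.0475):
        for nn,pose in(("side-fit",[.5018,.0937,-2.961]),):
            ax=place(np.array([[-.108,0,z]]),*pose)[0]; print(nm,"axis px z",z,proj(K,T,ax).round(1))
            for j in range(1,n):
                ys,xs=np.nonzero(l==j); wt=r[ys,xs]; u=(xs*wt).sum()/wt.sum(),(ys*wt).sum()/wt.sum()
                d=atz(K,T,u,z)-ax; print("  blob",len(xs),np.round(u,1),"r mm",round(1e3*np.hypot(d[0],d[1]),1),"ang",round(np.degrees(np.arctan2(d[1],d[0])),1))
# jaw: knob angle->collar from jaw travel: jaw face final at nest x=-37
im,K,T=cam("top")
for nm,i in(("start",cv2.imread("pics/top1.png")),("now",cv2.imread("pics/top2.png"))):
    f=i.astype(float); r=f[...,2]-(f[...,0]+f[...,1])/2; ax=place(np.array([[-.108,0,.092]]),.4995,.097,-2.96)[0]
    m=np.zeros_like(r); m[168:196,240:268]=1; ys,xs=np.nonzero((r>25)*m>0)
    if len(xs):
        wt=r[ys,xs]; u=(xs*wt).sum()/wt.sum(),(ys*wt).sum()/wt.sum(); d=atz(K,T,u,.092)-ax; print("top",nm,np.round(u,1),len(xs),"axis",proj(K,T,ax).round(1),"r",np.hypot(d[0],d[1])*1e3,np.degrees(np.arctan2(d[1],d[0])))
E
```

```text
start axis px z 0.092 [245.8 233.9]
  blob 47 [250.8 240.5] r mm 21.8 ang 122.3
start axis px z 0.0475 [247.4 244.4]
  blob 47 [250.8 240.5] r mm 13.3 ang -126.2
now axis px z 0.092 [245.8 233.9]
  blob 23 [242.1 232.4] r mm 9.6 ang -26.9
  blob 2 [242.  251.5] r mm 47.1 ang 81.2
now axis px z 0.0475 [247.4 244.4]
  blob 23 [242.1 232.4] r mm 37.4 ang -68.6
  blob 2 [242.  251.5] r mm 22.7 ang 57.6
top start [248.8 181.6] 19 axis [252.2 178.4] r 11.405716091909943 134.81134484316584
top now [254.3 175.3] 19 axis [252.2 178.4] r 9.23019210444749 -31.62386077252917
```

```bash
cat > w.py <<'E'
from h import *
def samp(f,K,T,P):
    u=projs(K,T,P).astype(np.float32); return cv2.remap(f,u[:,0].reshape(1,-1).copy(),u[:,1].reshape(1,-1).copy(),cv2.INTER_CUBIC)[0]
def ring(f,K,T,ax,z,r0,r1):
    A=np.radians(np.arange(0,360,3)); tot=0
    for r in np.linspace(r0,r1,6):
        P=np.c_[ax[0]+r*np.cos(A),ax[1]+r*np.sin(A),np.full(len(A),z)]; tot=tot+samp(f,K,T,P)
    tot=tot/6; i=tot.argmax(); w=np.clip(np.roll(tot,60-i)[45:76]-.3*tot.max(),0,None); return 3*i+3*((np.arange(45,76)-60)*w).sum()/w.sum(),tot.max()
def prof(g,K,T,pose,z,ys):
    X=np.arange(-.085,-.02,.0005); return X,np.mean([samp(g,K,T,place(np.c_[X,np.full(len(X),y),np.full(len(X),z)],*pose)) for y in ys],0)
if __name__=="__main__":
  poses={"top":[.4995,.097,-2.961],"side":[.5018,.0937,-2.961]}
  for n in("top","side"):
    _,K,T=cam(n); PR=[]
    for t in("1","2"):
        i=cv2.imread(f"pics/{n}{t}.png").astype(np.float32); r=i[...,2]-(i[...,0]+i[...,1])/2; g=i.mean(2)
        ax=place(np.array([[-.108,0,0]]),*poses[n])[0]
        print(n,t,"knob",np.round([ring(r,K,T,ax+[dx,dy,0],.092,.008,.017)[0] for dx,dy in((0,0),(.001,0),(-.001,0),(0,.001),(0,-.001))],1),"collar",np.round(ring(r,K,T,ax,.0475,.022,.0265),1))
        PR.append(prof(g,K,T,poses[n],.042,np.linspace(.011,.016,4)))
    X=PR[0][0]; print("x",(X[::4]*1e3).round().astype(int).tolist()); 
    for _,p in PR: print(p[::4].round().astype(int).tolist())
E
python3 w.py
```

```text
top 1 knob [134.3 138.3 130.4 137.1 131.5] collar [130.8  19.3]
top 2 knob [331.1 329.3 332.8 326.3 335.7] collar [345.7  35.1]
x [-85, -83, -81, -79, -77, -75, -73, -71, -69, -67, -65, -63, -61, -59, -57, -55, -53, -51, -49, -47, -45, -43, -41, -39, -37, -35, -33, -31, -29, -27, -25, -23, -21]
[164, 134, 105, 98, 110, 121, 124, 122, 121, 122, 128, 138, 148, 155, 158, 159, 158, 148, 135, 136, 157, 176, 186, 187, 187, 186, 187, 187, 186, 179, 161, 127, 96]
[164, 136, 108, 99, 109, 120, 123, 121, 120, 121, 124, 125, 125, 123, 120, 118, 118, 123, 133, 144, 152, 155, 157, 154, 146, 138, 146, 166, 181, 180, 163, 132, 103]
side 1 knob [133.1 137.1 129.2 135.7 130.5] collar [264.2  56.3]
side 2 knob [334.3 332.4 336.1 329.8 338.8] collar [58.7 24.5]
x [-85, -83, -81, -79, -77, -75, -73, -71, -69, -67, -65, -63, -61, -59, -57, -55, -53, -51, -49, -47, -45, -43, -41, -39, -37, -35, -33, -31, -29, -27, -25, -23, -21]
[121, 160, 173, 176, 168, 149, 132, 130, 144, 159, 162, 160, 166, 173, 174, 174, 172, 168, 165, 168, 172, 174, 177, 180, 180, 179, 179, 177, 176, 178, 180, 179, 177]
[120, 157, 170, 171, 163, 145, 128, 126, 139, 158, 170, 173, 170, 168, 169, 172, 172, 165, 155, 159, 168, 171, 169, 168, 165, 158, 159, 172, 188, 187, 177, 175, 185]
```

```bash
cat > x.py <<'E'
from h import *
k=np.array([.605,.1153]); th=.45-.55-np.pi/2
def rd():
    L=[]
    for _ in range(2): env.dwell(.02); s=read_state(); L.append(np.r_[s["contact_force"][:2],s["torque"][2],s["effort"][5]])
    return np.mean(L,0).round(3)
q=np.array(kin.solve_ik([*k,.13],quat(th))); print(q.round(2))
assert abs(q[5]+.55)<.15
env.move_j(q); env.servo_line([*k,.055],v=.25); print(rd(),read_state()["clock"])
command_gripper(0.,26); print("grip",rd(),read_state()["clock"])
q=np.array(kin.solve_ik([*k,.055],quat(th))); q0=q[5]
for i,d in enumerate([.15,.2,.4,.5]+[.2]*3):
    q[5]+=d; env.move_j(q); print(round(q[5]-q0,2),rd(),round(read_state()["clock"],2))
E
python3 x.py
```

```text
[ 0.45  0.45 -0.14  0.   -0.98 -0.55]
[ 0.736  0.422  0.017 -0.003] 45.9833
grip [-1.019 -0.186 -0.029  0.02 ] 46.65
0.15 [-0.976 -0.095  0.183 -0.113] 46.95
0.35 [-0.839  0.511  0.115 -0.101] 47.29
0.75 [-1.226  0.395  0.143 -0.155] 47.79
1.25 [-0.577  0.414  0.176 -0.158] 48.38
1.45 [-0.75  -0.378  0.18  -0.142] 48.72
1.65 [-0.611  0.483  0.167 -0.143] 49.06
1.85 [-0.264  0.577  0.18  -0.143] 49.4
```

```bash
cat > y.py <<'E'
from h import *
def rd():
    L=[]
    for _ in range(2): env.dwell(.02); s=read_state(); L.append(np.r_[s["contact_force"][:2],s["torque"][2],s["effort"][5]])
    return np.mean(L,0).round(3)
q=np.array(kin.solve_ik([.605,.1153,.055],quat(.45-.55-np.pi/2+1.85))); print(q[5])
tot=1.85; hit=0
while tot<3.35:
    q[5]+=.15; tot+=.15; env.move_j(q); r=rd(); print(round(tot,2),r,round(read_state()["clock"],2),round(q[5],2))
    hit=hit+1 if abs(r[2]-.17)>.06 or abs(r[3]+.145)>.06 else 0
    if hit==2: break
E
python3 y.py
```

```text
1.2992142634185218
2.0 [-0.461 -0.111  0.165 -0.137] 49.7 1.45
2.15 [-0.6    0.657  0.133 -0.137] 50.0 1.6
2.3 [-1.719  0.621  0.161 -0.137] 50.3 1.75
2.45 [-1.177 -0.031  0.104 -0.073] 50.6 1.9
2.6 [-1.299 -0.029  0.112 -0.113] 50.9 2.05
2.75 [-0.724  0.662  0.141 -0.11 ] 51.2 2.2
2.9 [-0.899  0.64   0.137 -0.11 ] 51.5 2.35
3.05 [-1.445  0.072  0.139 -0.11 ] 51.8 2.5
3.2 [-1.6   -0.472  0.15  -0.11 ] 52.1 2.65
3.35 [-1.271  0.266  0.087 -0.11 ] 52.4 2.8
3.5 [-1.334  0.645  0.133 -0.11 ] 52.7 2.95
```

```bash
cat > z.py <<'E'
from h import *
def rd():
    L=[]
    for _ in range(2): env.dwell(.02); s=read_state(); L.append(np.r_[s["contact_force"][:2],s["torque"][2],s["effort"][5]])
    return np.mean(L,0).round(3)
q=np.array(kin.solve_ik([.605,.1153,.055],quat(.45-.55-np.pi/2+3.5))); print(q[5]); tot=0
for d in[1.0,1.0,.1,.1,.1,.1,.1,.1,.1,.15]:
    q[5]-=d; tot+=d; env.move_j(q); print(round(tot,2),rd(),round(read_state()["clock"],2),round(q[5],2))
command_gripper(.07); s=S("open"); p=s["position"]
env.servo_line([p[0],p[1],.15],v=.3); env.goto([.45,-.2,.25],quat(-.137)); S()
import w
P={"top":[.4995,.097,-2.961],"side":[.5018,.0937,-2.961]}; I={}
for n in P:
    im,K,T=cam(n); I[n]=im; cv2.imwrite(f"pics/{n}3.png",im); i=im.astype(np.float32); r=i[...,2]-(i[...,0]+i[...,1])/2
    ax=place(np.array([[-.108,0,0]]),*P[n])[0]; print(n,"knob",w.ring(r,K,T,ax,.092,.008,.017),"collar",w.ring(r,K,T,ax,.0475,.022,.0265))
f=lambda i,x,y,w,h,k:cv2.resize(i[y:y+h,x:x+w],None,fx=k,fy=k,interpolation=cv2.INTER_CUBIC)
o=np.zeros((600,800,3),np.uint8); a=f(I["top"],230,165,55,92,6.5); b=f(I["side"],230,210,105,62,4.2); c=f(I["side"],230,220,40,40,8);o[:a.shape[0],:a.shape[1]]=a; o[:b.shape[0],358:358+b.shape[1]]=b; o[270:590,358:678]=c
cv2.imwrite("pics/turned2.png",o)
E
python3 z.py
```

```text
2.949214263418522
1.0 [-0.216  0.444 -0.039  0.039] 53.67 1.95
2.0 [-0.753  0.149 -0.006  0.038] 54.65 0.95
2.1 [-0.556  0.367 -0.178  0.143] 54.93 0.85
2.2 [-0.778 -0.11  -0.161  0.143] 55.22 0.75
2.3 [-0.256  0.128 -0.185  0.143] 55.5 0.65
2.4 [-1.308  0.16  -0.047  0.047] 55.78 0.55
2.5 [-1.476  0.073 -0.086  0.06 ] 56.07 0.45
2.6 [-0.84  -0.215 -0.117  0.058] 56.35 0.35
2.7 [-0.934 -0.215 -0.097  0.058] 56.63 0.25
2.85 [-0.865  0.677 -0.098  0.087] 56.93 0.1
open t57.75 p [0.605  0.1153 0.055 ] F [-0.6 -0.7 -0.6] M [-0.04  0.08 -0.02] gap 0.0701 ff 0.0 q6 0.10
 t59.58 p [ 0.4501 -0.1997  0.2491] F [-1.   0.3  0.3] M [-0.08  0.08 -0.03] gap 0.0703 ff 0.0 q6 1.52
top knob (np.float64(11.500197778616885), np.float32(46.892933)) collar (np.float64(14.013799663512172), np.float32(42.040318))
side knob (np.float64(16.86834585653651), np.float32(58.625668)) collar (np.float64(58.80846953540016), np.float32(24.453585))
```

View pics/turned2.png

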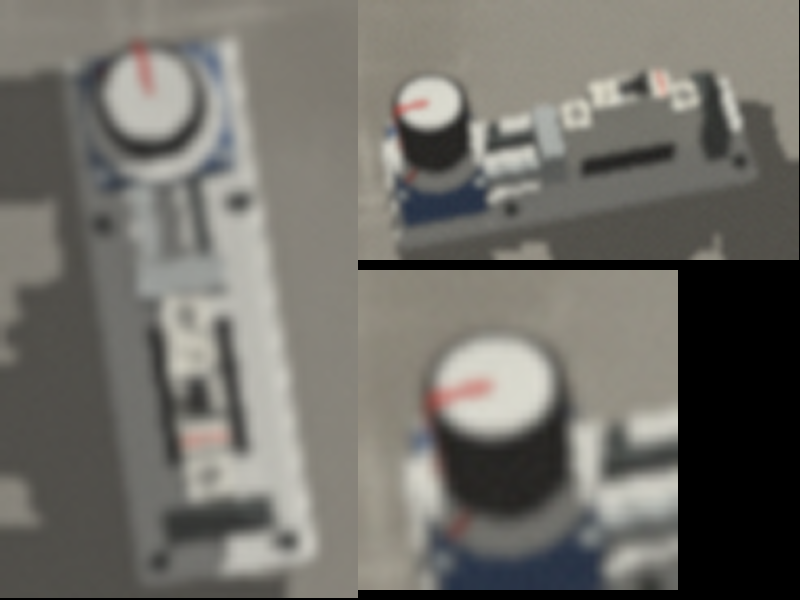

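The spare breaker stands between the rails and is clamped against the fixed jaw. The knob mark is at about 11–17° and the collar mark at about 59°, so the slip is roughly 42–47°, inside the 20–72° window. The gripper is clear, so I'm handing the job in.

```bash
python3 -c "
from h import *
print(order.sign_off()); print(read_state()['clock'])"
```

```text
the job is handed in; nothing more can be done
None
the job is handed in; nothing more can be done
```

The narrow breaker is clamped in the nest with the knob about 42–47° ahead of the collar, by camera estimate; on the first try I overshot to about 77–85° of slip, so I backed the knob off to its open stop and re-clamped before handing in at about 60 s.

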